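# Clamp up three oak staves with the pump-trigger bar clamp

## Robot

A 6-joint arm with a two-finger parallel gripper is mounted at the origin on the work surface. World frame = base frame: x ahead of the robot, y to its left, z up, the work surface at z = 0. Lengths are in m, angles in degrees, forces in N, time in s.
With the tool pointing down it reaches from about 0.35 to 0.975 m from the base axis. Payload 17.4 kg.
Tool frame: the origin (TCP) lies midway between the tips of the shut fingers; the grasp point (between the pads) lies 19 mm behind it (r.hold_point_z is the distance from the TCP to the grasp point, in m); z points along the fingers, y is the line along which they close (so a half turn about z gives the same grasp; the last joint's range is limited). The gripper opens to 85 mm and grips with 20 to 120 N. Pads are 22 mm wide; open, the fingers measure 114 mm over their backs; the gripper's body (76 mm by 85 mm) begins 54 mm behind the grasp point. The pads swing forward as they close: fully open they stand 13 mm farther back than shut.
Start: joints at [-76.994, 6.646, 82.598, -0, 90.757, -2.166], TCP at [0.177, -0.651, 0.231] pointing down, gripper open.
Joint ranges: [-162.19, 162.19], [-47.58, 125.68], [4.15, 143.07], [-65.23, 245.23], [0.69, 171.88], [-170.13, 170.13]. Speed limits (degrees/s): [108.29, 108.29, 127.2, 180, 180, 180].

## Interface

Orientations are given as [roll, pitch, yaw] about the fixed x, y, z axes, in that order (R = Rz(yaw) Ry(pitch) Rx(roll)).
In Python, from rig import r gives the robot as it stands.
- The arm moves only by the shell command python3 -m handwheel 'ROWS' [FORCE]. ROWS is a JSON object of lists of equal length, an entry for each row: "dp": the shift along the tool's x, y, z as a fraction of full scale, a list of three; "rot": the turn, a rotation vector about the tool's x, y, z as a fraction of full scale, a list of three; "jaw": the closure, from -1 (fully open) to 1 (shut). In form: {"dp": [[tx, ty, tz], ...], "rot": [[wx, wy, wz], ...], "jaw": [jaw, ...]}. A call has 1 to 12 rows; each row shifts and turns the commanded pose from where the row before left it, along the tool's axes as they then stand; what a row does not reach is not made up. Full scale, the value 1, is 100 mm for a shift and 90 degrees for a turn. A row lasts 1/12 s, in which the tool goes at most 41.7 mm and 7.16 degrees, less where a joint would pass 70% of its speed; a pose out of reach is approached as far as the arm can. A call with a number of a shift or a turn outside -1 to 1 is refused whole. A call with a gripper value outside its range is refused whole. The fingers move at their own pace and stop on an object; FORCE is the grip in N (left out, the last holds). Time passes only in rows, so rows that do not move let the fingers close. It gives the time, the measured TCP pose, the force, the opening and the grip force at its end, in the units of the state.
- r.sense(): the state, without advancing time (a new reading comes with each control period).
- r.grab_frame(name): name is "side" or "top"; returns (picture, depth): 420x560x3 uint8, blue, green, red; 420x560 float32, m along the optical axis (not along the pixel's ray), 0 where there is no reading.
- r.calibration(name): a dict with "fovy" (degrees; the focal length in pixels is half the picture's height over the tangent of half this angle, whatever the lens; pixels are square), "cx", "cy" (the principal point, pixels), "rvec" (rotation vector, rad) and "tvec" (3), from world to camera coordinates, as OpenCV has them. Camera axes: x right, y down, z forward; pixel columns grow to the right and rows downward; lengths in m; the calibration is good to about 2 mm. A picture is of the moment at which its call begins. calibration takes no time and is no camera call.
- r.hand_in(): hands the job in; it is judged then, once.
Trained networks look in the newest picture that a camera, given by its name, has taken for a name from the list of things; names that differ only in an ending like _2 or _b are one class to them, and where a whole thing is asked for, a point or a joint stands for the part that bears it (a point fixed in the world has none). Each returns a list of dicts, best first, with "confidence" (0 to 1); they miss things now and then, are a little off and sometimes report something else, mostly with a low value. They report only what shows in the picture. A call takes as long as a camera call. They do not tell look-alikes from the thing itself.
- r.regions_of(camera, name): "mask" (420x560 bool, what is visible of it) and "rect" ([centre column, centre row, width, height] in pixels, round what is visible of it).
The state is a dict: "time_s": time; "qpos": joint angles; "qd": joint speeds; "tau": joint torques, N m; "tcp_pos": TCP position; "tcp_rot": TCP orientation; "contact_force": force on the tool from outside, world axes, zero at the start; "wrist_torque": the same for the moment, N m; "grip_width": finger opening in m; "grip_force": force on a finger pad.
Only numpy, scipy, OpenCV 4.12 (cv2) and the standard library are available. Lean on these libraries where they do the work, as an engineer would, in place of code of your own. Each camera call takes 0.05 s, during which the arm holds its last target. There are 200 camera calls.

## Task

The trivet foot is glued up from exactly three oak staves: one already stands in the bar clamp on the grey silicone pad, so add two more from the counter behind one another, each upright, broad face towards the jaw, and leave the fourth on the counter. Then pump the orange trigger against the fixed handle, letting it spring back between strokes and never pushing the jaw by hand, until the jaw presses all three staves against the end stop: its yellow spring plunger must be clearly pushed in, about half-way, but never all the way, which one pump too many would do and crush them. Finish while still holding the trigger squeezed with the staves under pressure, and leave everything else on the counter where it is.

Things in the scene. Friction and masses are not known exactly. Their poses are not given: they have to be found in the camera images.
- clamp: blue bar clamp fixed on a grey silicone pad. Origin: counter level, mid clamp; own y runs along it from trigger to end stop (pushing direction), z up. Staves stand on its flat bed (60 mm wide in x, top 15 mm above the counter, no side walls) at x = 0, own y along the clamp's y, between jaw and stop (stop face at y = +115 mm). Housing at the trigger: 42 mm wide, 80 mm high, y = -109 to -53 mm
- stop: fixed end stop of the clamp, 56 mm wide, 40 mm high, 16 mm thick; origin at bed level, middle of the face that looks at the jaw
- jaw_face (a point): centre of the jaw's rubber face (orange plate 46 mm wide, 34 mm high, centre 18 mm above the bed), at the clamp's y = -7 mm when the bar is fully back; moves to +y as the bar advances. The free plate stands 16 mm ahead of the bar's dark steel head, on the yellow spring plunger
- jaw (a joint): how far the spring plunger of the jaw is pushed in (m): 0 = free, 0.016 = bottomed, staves crushed; 0.7 N per mm. Pushing loose staves along the bed pushes it in by about 1 mm
- bar (a joint): advance of the toothed bar (m), 0 = fully back, 0.080 = fully forward. A full pump of the trigger advances it about 9.5 mm (the first one may give less); friction (10 N) keeps it where it is when the trigger is let go
- trigger (a joint): angle of the trigger (rad): 0 = at rest, sprung out; 0.36 = fully squeezed, near the handle. It springs back by itself. Pivot 70 mm above the counter at the clamp's y = -75 mm. At the grip point it takes 4 to 5 N idle, about 10 N when moving the bar, up to 18 N when the jaw presses hard
- trigger_grip (a point): middle of the orange trigger grip, 20 mm wide (clamp x), 14 mm thick, 50 mm from the pivot; its top is 66 mm from the pivot. At rest it leans 0.27 rad towards the stop (grip point 13 mm on the stop side of the pivot); fully squeezed it leans 0.09 rad towards the handle, having moved 18 mm to the clamp's -y
- handle (a point): middle of the grip of the fixed upright blue handle, 120 mm above the counter, 22 mm to the -y side of the trigger pivot; 22 mm wide (clamp x), 12 mm thick (y), top 150 mm above the counter. Over the outer faces of handle and trigger at grip height: about 49 mm at rest, 30 mm squeezed
- stave_a_mid (a point): centre of oak stave A, half-way up: a pale wooden block 50 (own x) by 26 (own y) by 36 mm tall (own z), about 35 g, standing upright. All four staves are alike and interchangeable. It starts in the clamp, near the stop
- stave_b_mid (a point): centre of oak stave B, half-way up: a pale wooden block 50 (own x) by 26 (own y) by 36 mm tall (own z), about 35 g, standing upright. All four staves are alike and interchangeable. It starts on the counter
- stave_c_mid (a point): centre of oak stave C, half-way up: a pale wooden block 50 (own x) by 26 (own y) by 36 mm tall (own z), about 35 g, standing upright. All four staves are alike and interchangeable. It starts on the counter
- stave_d_mid (a point): centre of oak stave D, half-way up: a pale wooden block 50 (own x) by 26 (own y) by 36 mm tall (own z), about 35 g, standing upright. All four staves are alike and interchangeable. It starts on the counter
- spice_jar: glass spice jar with dark screw lid, 42 mm across, 94 mm tall, bystander; origin at the centre of its underside
- pliers: steel pliers with red handles, about 180 mm long (own x) and 70 mm wide, lying on the counter, bystander; origin at the joint, underside
- glue_bottle: closed white glue bottle, 48 mm across, 130 mm tall, bystander; origin at the centre of its underside
- mug: blue mug, 80 mm across, 90 mm tall, handle at its own +y, bystander; origin at the centre of its underside
- blender_jug: tall clear polycarbonate blender container with black foot, 140 mm across, 215 mm tall, handle at its own +y, bystander; origin at the centre of its underside
Mind the look-alikes: they are no part of the job. Leave any red or turquoise look-alike of the part that bears stave_b_mid alone. What is shaped like the part that bears stave_c_mid but blue is not meant.

How it is judged:
By the outcome, as a careful person would: the job done as asked, in the order asked, and still so for the second after the job is handed in, while the arm keeps its last pose, push and grip.
It also fails if it takes over 64 s, if anything falls off the work surface, if the arm or the gripper's body presses on something with over 40 N, if the wrist force passes 120 N, or if a joint passes its speed limit or range.

## Working session

There is one attempt and no reset: what is moved stays moved. The work goes in short steps, Python scripts to look and compute and a shell command to move; the robot and the scene stay as the last step left them, time stands still between calls to the robot, and variables do not carry over. Pictures are saved under pics/ and viewed, at most 10 in all, crops included, and the job is handed in when it is done.

```bash
ls; mkdir -p pics
cat > h.py <<'E'
import numpy as np, cv2
from rig import r
from scipy.spatial.transform import Rotation as Ro
def cal(n):
    c=r.calibration(n); f=210/np.tan(np.radians(c['fovy'])/2)
    return f,c['cx'],c['cy'],cv2.Rodrigues(np.array(c['rvec'],float))[0],np.array(c['tvec'],float).ravel()
def cloud(n,d):
    f,cx,cy,R,t=cal(n); v,u=np.mgrid[:420,:560]
    P=np.stack([(u-cx)/f*d,(v-cy)/f*d,d],-1)
    return (P-t)@R
def proj(n,p):
    f,cx,cy,R,t=cal(n); q=R@np.array(p)+t; return f*q[0]/q[2]+cx,f*q[1]/q[2]+cy
E
python3 - <<'E'
from h import *
for n in('top','side'):
    im,d=r.grab_frame(n); cv2.imwrite(f'pics/{n}0.png',im); np.save(f'{n}0.npy',d)
    f,cx,cy,R,t=cal(n); print(n,f,-R.T@t,R[2])
    P=cloud(n,d)
    for k in('stave_b_mid','clamp','stop','trigger_grip','handle','jaw'):
        for o in r.regions_of(n,k):
            m=o['mask']&(d>0); q=P[m]; 
            if len(q)>10: print(k,round(o['confidence'],2),np.round(o['rect']),len(q),np.round(np.median(q,0),3),np.round(np.percentile(q,98,axis=0),3),im[m].mean(0).round())
print(r.sense())
E
```

```text
pics
top 456.924685291299 [0.36706357 0.02960056 1.14643074] [ 0.17349247 -0.01382523 -0.98473815]
stave_b_mid 0.74 [298. 205. 135.  55.] 6282 [ 0.59  -0.019  0.006] [0.661 0.149 0.127] [181. 185. 184.]
stave_b_mid 0.56 [272. 293.  13.  23.] 231 [0.373 0.055 0.034] [0.397 0.068 0.038] [ 64.  67. 238.]
stave_b_mid 0.55 [204. 224.  18.  20.] 257 [0.536 0.228 0.034] [0.558 0.25  0.039] [179. 188.  73.]
stave_b_mid 0.48 [239. 265.  19.  20.] 261 [0.44  0.137 0.034] [0.465 0.155 0.038] [143. 197. 221.]
clamp 0.71 [299. 205. 136.  53.] 6243 [ 0.589 -0.019  0.006] [0.659 0.148 0.127] [181. 185. 184.]
clamp 0.67 [240. 264.  14.  24.] 221 [0.44  0.137 0.034] [0.464 0.152 0.038] [155. 212. 237.]
stop 0.44 [245. 203.   6.  29.] 178 [0.583 0.119 0.053] [0.612 0.127 0.057] [172. 112.  87.]
side 412.87416783885743 [ 0.24341783 -0.6662287   0.72989259] [ 0.31990856  0.70527974 -0.63264445]
stave_b_mid 0.77 [244. 192.  17.  17.] 255 [0.539 0.222 0.027] [0.565 0.245 0.038] [141. 152.  62.]
stave_b_mid 0.75 [219. 218.  24.  22.] 303 [0.44  0.131 0.029] [0.467 0.152 0.038] [118. 164. 199.]
stave_b_mid 
[... 663 characters left out ...]
0.052] [ 65. 126. 209.]
{'time_s': 0.7, 'qpos': array([-7.69936188e+01,  6.64490729e+00,  8.25976136e+01, -2.27088644e-04,
        9.07555105e+01, -2.16538016e+00]), 'qd': array([-0.0034282 ,  0.05734626, -0.06309547,  0.01927513, -0.01767558,
       -0.00505092]), 'tau': array([-1.51355169e-03, -7.31587172e+01, -6.32562089e+01, -1.96390924e-04,
        5.62811783e-04,  1.65594292e-05]), 'tcp_pos': array([ 0.17665329, -0.65148264,  0.23131946]), 'tcp_rot': array([1.79998041e+02, 3.01288731e-04, 1.51717583e+01]), 'contact_force': array([-0.78118945, -1.03879443, -0.33187236]), 'wrist_torque': array([-0.00520826, -0.05800412,  0.02195853]), 'grip_force': 0.0, 'grip_width': 0.08524994761120797}
```

View pics/top0.png

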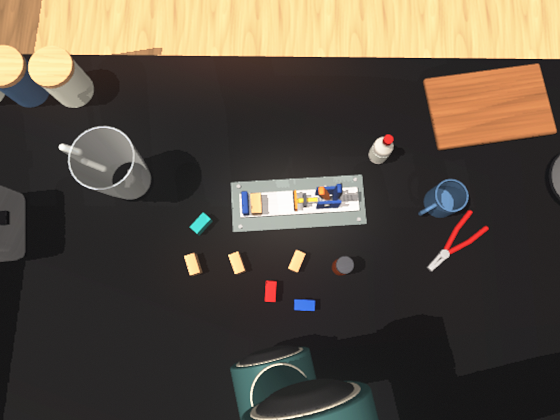

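View pics/side0.png

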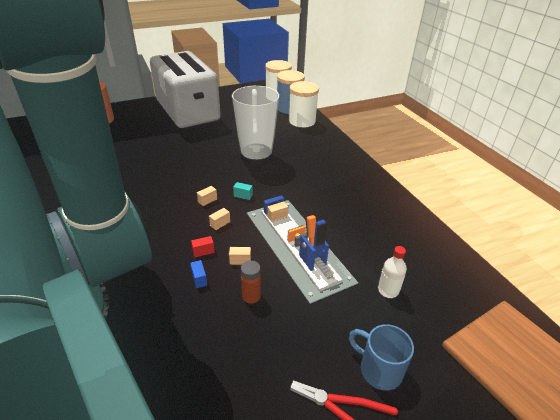

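The top view shows pale staves at (193,264), (237,263) and (297,261), plus one in the clamp at (255,203) next to the stop at (245,203). The look-alikes are turquoise (200,223), red (271,292) and blue (305,305). The jar at (344,265) is close to the third stave. The side view agrees. Next I'll measure exact poses.

```bash
cat > m.py <<'E'
from h import *
def staves(n,im,d):
    P=cloud(n,d); hsv=cv2.cvtColor(im,cv2.COLOR_BGR2HSV)
    out=[]
    pale=(hsv[...,0]>10)&(hsv[...,0]<26)&(hsv[...,1]>50)&(hsv[...,1]<150)&(hsv[...,2]>150)&(d>0)
    pale&=(P[...,0]>.3)&(P[...,0]<.7)&(abs(P[...,1])<.35)&(P[...,2]>.026)&(P[...,2]<.07)
    k,l,s,c=cv2.connectedComponentsWithStats(pale.astype(np.uint8))
    for i in range(1,k):
        if s[i,4]<60: continue
        q=P[l==i]; q=q[q[:,2]>np.percentile(q[:,2],80)-.006]
        b=cv2.minAreaRect((q[:,:2]*1000).astype(np.float32))
        (x,y),(w,h),a=b
        if w<h: a+=90; w,h=h,w
        out.append((c[i].round(),round(x,1),round(y,1),round(w),round(h),'long-axis deg',round((a+90)%180-90,1),'z',round(np.median(q[:,2]),4)))
    return out
E
python3 - <<'E'
from m import *
for n in('top','side'):
    im=cv2.imread(f'pics/{n}0.png'); d=np.load(f'{n}0.npy'); P=cloud(n,d)
    print(n,*staves(n,im,d),sep='\n')
    hsv=cv2.cvtColor(im,cv2.COLOR_BGR2HSV)
    box=(P[...,0]>.5)&(P[...,0]<.68)&(P[...,1]>-.22)&(P[...,1]<.2)&(d>0)
    pad=box&(P[...,2]<.012)&(hsv[...,2]>70)
    k,l,s,c=cv2.connectedComponentsWithStats(pad.astype(np.uint8)); i=1+np.argmax(s[1:,4])
    print('pad',cv2.minAreaRect((P[pad][:,:2]*1000).astype(np.float32)),cv2.minAreaRect((P[l==i][:,:2]*1000).astype(np.float32)))
    blue=box&(hsv[...,0]>100)&(hsv[...,0]<130)&(hsv[...,1]>110)
    st=blue&(P[...,1]>.08)&(P[...,2]>.045); print('stop',cv2.minAreaRect((P[st][:,:2]*1000).astype(np.float32)),P[st].min(0),P[st].max(0))
    ho=blue&(P[...,1]<0)&(P[...,2]>.065); print('handle/housing',cv2.minAreaRect((P[ho][:,:2]*1000).astype(np.float32)),P[ho].min(0),P[ho].max(0))
    h2=blue&(P[...,1]<0)&(P[...,2]>.1); print('handle',cv2.minAreaRect((P[h2][:,:2]*1000).astype(np.float32)),P[h2].max(0))
    org=box&(hsv[...,0]>5)&(hsv[...,0]<20)&(hsv[...,1]>170)
    o=org&(P[...,2]>.09); print('trig',cv2.minAreaRect((P[o][:,:2]*1000).astype(np.float32)),P[o].max(0))
    o=org&(P[...,2]<.06); print('jaw',cv2.minAreaRect((P[o][:,:2]*1000).astype(np.float32)),P[o].min(0),P[o].max(0))
im=cv2.imread('pics/top0.png')[165:240,220:380]; cv2.imwrite('pics/c1.png',cv2.resize(im,None,fx=5,fy=5,interpolation=2))
E
```

```text
top
(array([256., 203.]), 586.5, 92.6, 49, 25, 'long-axis deg', 0.9, 'z', np.float64(0.0496))
(array([297., 261.]), 446.0, -7.5, 50, 25, 'long-axis deg', -22.9, 'z', np.float64(0.0343))
(array([192., 264.]), 437.8, 246.4, 49, 26, 'long-axis deg', 18.3, 'z', np.float64(0.0345))
(array([237., 263.]), 441.2, 138.7, 49, 26, 'long-axis deg', 20.8, 'z', np.float64(0.0346))
pad ((597.3109741210938, -11.431930541992188), (134.18438720703125, 342.8807067871094), 3.685105562210083) ((597.3109741210938, -11.431930541992188), (134.18438720703125, 342.8807067871094), 3.685105562210083)
stop ((585.4773559570312, 119.96752166748047), (52.6859016418457, 14.369077682495117), 4.803086280822754) [0.55917493 0.11139943 0.04776204] [0.61194639 0.12704481 0.0576838 ]
handle/housing ((598.961181640625, -82.24781036376953), (42.64323043823242, 52.62990951538086), 4.218210220336914) [ 0.57727543 -0.10963894  0.06553709] [ 0.62150197 -0.05470887  0.15047222]
handle ((600.5328369140625, -98.40966796875), (20.1163272857666, 10.268590927124023), 0.7438173890113831) [ 0.61054442 -0.09318575  0.15047222]
trig ((59
[... 1041 characters left out ...]
[0.61427373 0.12813147 0.05710862]
handle/housing ((601.6565551757812, -84.44761657714844), (44.171356201171875, 56.33246994018555), 3.4774155616760254) [ 0.57878852 -0.11347454  0.06501769] [ 0.6248168  -0.05733252  0.15127642]
handle ((601.786376953125, -99.49647521972656), (20.825965881347656, 10.464299201965332), 4.293706893920898) [ 0.6120718  -0.09407319  0.15127642]
trig ((599.4409790039062, -67.44026184082031), (19.16402816772461, 23.49842071533203), 12.474575996398926) [ 0.60851926 -0.05437449  0.13579013]
jaw ((595.2899169921875, -6.9615044593811035), (9.435522079467773, 44.7415771484375), 87.6535873413086) [ 0.57290366 -0.01088294  0.01983971] [ 0.61783511 -0.00141763  0.05186259]
```

View pics/c1.png

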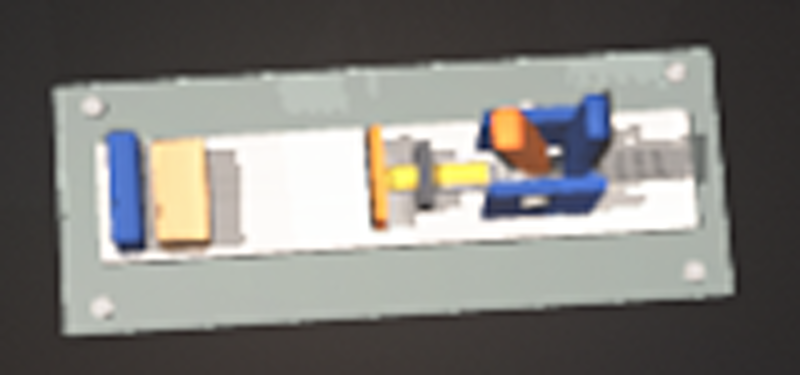

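```bash
cat > g.py <<'E'
# usage: g.py yaw x y z [x y z ...]: shift in tool units (x0.1 m) for each leg with tool at that yaw (pointing down), from present pose
import sys; from h import *
a=[float(v) for v in sys.argv[1:]]; s=r.sense(); p=np.array(s['tcp_pos'])
Rc=Ro.from_euler('xyz',s['tcp_rot'],degrees=True); Rt=Ro.from_euler('xyz',[180,0,a[0]],degrees=True)
print('t',s['time_s'],p.round(4),np.round(s['tcp_rot'],2),'rot total',((Rc.inv()*Rt).as_rotvec(degrees=True)/90).round(4))
for i in range(1,len(a),3):
    q=np.array(a[i:i+3]); print('shift',(Rt.inv().apply(q-p)/.1).round(3)); p=q
E
python3 -m handwheel '{"dp":[[0,0,0],[0,0,0],[0,0,0],[0,0,0],[0,0,0],[0,0,0],[0,0,0],[0,0,0],[0,0,0],[0,0,0],[0,0,0],[0,0,0]],"rot":[[0,0,-0.079],[0,0,-0.079],[0,0,-0.079],[0,0,-0.079],[0,0,-0.079],[0,0,-0.079],[0,0,-0.079],[0,0,-0.079],[0,0,-0.079],[0,0,-0.079],[0,0,-0.079],[0,0,-0.079]],"jaw":[-1,-1,-1,-1,-1,-1,-1,-1,-1,-1,-1,-1]}' 30
python3 g.py 110 .45 -.25 .23 .4415 .1387 .15 .4415 .1387 .008
```

```text
time_s: 1.7
tcp_pos: [0.1766, -0.6515, 0.2313]
tcp_rot: [180.0, -0.0, 100.8]
contact_force: [-1.2, 0.5, -1.0]
grip_width: 0.0851
grip_force: 0.0
t 1.7 [ 0.1766 -0.6515  0.2313] [180.    -0.   100.84] rot total [ 0.     -0.     -0.1017]
shift [2.838 3.942 0.013]
shift [3.682 1.25  0.8  ]
shift [ 0.   -0.    1.42]
```

```bash
python3 -m handwheel '{"dp":[[0,0,0],[0,0,0],[0.177,0.246,0],[0.177,0.246,0],[0.177,0.246,0],[0.177,0.246,0],[0.177,0.246,0],[0.177,0.246,0],[0.177,0.246,0],[0.177,0.246,0],[0.177,0.246,0],[0.177,0.246,0]],"rot":[[0,0,-0.051],[0,0,-0.051],[0,0,0],[0,0,0],[0,0,0],[0,0,0],[0,0,0],[0,0,0],[0,0,0],[0,0,0],[0,0,0],[0,0,0]],"jaw":[-1,-1,-1,-1,-1,-1,-1,-1,-1,-1,-1,-1]}'
python3 -m handwheel '{"dp":[[0.177,0.246,0],[0.177,0.246,0],[0.177,0.246,0],[0.177,0.246,0],[0.177,0.246,0],[0.177,0.246,0]],"rot":[[0,0,0],[0,0,0],[0,0,0],[0,0,0],[0,0,0],[0,0,0]],"jaw":[-1,-1,-1,-1,-1,-1]}'
python3 g.py 110  .4415 .1387 .15 .4415 .1387 .008
```

```text
time_s: 2.7
tcp_pos: [0.3493, -0.4007, 0.2315]
tcp_rot: [180.0, 0.0, 109.7]
contact_force: [0.2, -0.2, 0.2]
grip_width: 0.0853
grip_force: 0.0
time_s: 3.2
tcp_pos: [0.4525, -0.2509, 0.2316]
tcp_rot: [180.0, 0.0, 109.7]
contact_force: [0.3, -0.0, 0.3]
grip_width: 0.0853
grip_force: 0.0
t 3.2 [ 0.4525 -0.2509  0.2316] [1.7998e+02 3.0000e-02 1.0967e+02] rot total [ 0.0002  0.0003 -0.0037]
shift [3.699 1.229 0.816]
shift [ 0.   -0.    1.42]
```

```bash
python3 -m handwheel '{"dp":[[0.308,0.102,0.068],[0.308,0.102,0.068],[0.308,0.102,0.068],[0.308,0.102,0.068],[0.308,0.102,0.068],[0.308,0.102,0.068],[0.308,0.102,0.068],[0.308,0.102,0.068],[0.308,0.102,0.068],[0.308,0.102,0.068],[0.308,0.102,0.068],[0.308,0.102,0.068]],"rot":[[0,0,-0.004],[0,0,0],[0,0,0],[0,0,0],[0,0,0],[0,0,0],[0,0,0],[0,0,0],[0,0,0],[0,0,0],[0,0,0],[0,0,0]],"jaw":[-1,-1,-1,-1,-1,-1,-1,-1,-1,-1,-1,-1]}'
python3 g.py 110  .4415 .1387 .008
```

```text
time_s: 4.2
tcp_pos: [0.4402, 0.1385, 0.1497]
tcp_rot: [180.0, 0.0, 110.0]
contact_force: [0.6, -0.3, 0.9]
grip_width: 0.0859
grip_force: 0.0
t 4.2 [0.4402 0.1385 0.1497] [1.7995e+02 1.0000e-02 1.1004e+02] rot total [0.0005 0.0001 0.0004]
shift [-0.003  0.013  1.417]
```

```bash
python3 -m handwheel '{"dp":[[0,0.013,0.3],[0,0,0.3],[0,0,0.3],[0,0,0.25],[0,0,0.17],[0,0,0.1],[0,0,0],[0,0,0],[0,0,0],[0,0,0],[0,0,0],[0,0,0]],"rot":[[0,0,0],[0,0,0],[0,0,0],[0,0,0],[0,0,0],[0,0,0],[0,0,0],[0,0,0],[0,0,0],[0,0,0],[0,0,0],[0,0,0]],"jaw":[-1,-1,-1,-1,-1,-1,-1,1,1,1,1,1]}' 30
python3 g.py 93.8  .5858 .0626 .1 .5902 .0626 .023
```

```text
time_s: 5.2
tcp_pos: [0.4426, 0.1375, 0.0092]
tcp_rot: [179.9, 0.0, 110.0]
contact_force: [-0.5, -0.1, 6.2]
grip_width: 0.0495
grip_force: 31.6
t 5.2 [0.4426 0.1375 0.0092] [1.7987e+02 1.0000e-02 1.1003e+02] rot total [ 1.400e-03 -1.000e-04  1.803e-01]
shift [-0.842  1.379 -0.908]
shift [-0.003  0.044  0.77 ]
```

```bash
python3 -m handwheel '{"dp":[[0,0,-0.15],[0,0,-0.3],[0,0,-0.35],[0,0,-0.3],[0,0,0],[0,0,0],[0,0,0],[-0.17,0.285,0],[-0.17,0.285,0],[-0.17,0.285,0],[-0.17,0.285,0],[-0.17,0.285,0]],"rot":[[0,0,0],[0,0,0],[0,0,0],[0,0,0],[0,0,0.06],[0,0,0.06],[0,0,0.06],[0,0,0],[0,0,0],[0,0,0],[0,0,0],[0,0,0]],"jaw":[1,1,1,1,1,1,1,1,1,1,1,1]}'
python3 -m handwheel '{"dp":[[0,0,0]],"rot":[[0,0,0]],"jaw":[1]}'
python3 g.py 93.8 .5903 .0622 .0245
python3 - <<'E'
from m import *
im,d=r.grab_frame('side'); cv2.imwrite('pics/s1.png',im[150:350,150:430]); print(staves('side',im,d))
E
```

```text
time_s: 6.2
tcp_pos: [0.5912, 0.0611, 0.1184]
tcp_rot: [179.9, 0.0, 93.8]
contact_force: [-0.5, 1.7, 0.6]
grip_width: 0.0496
grip_force: 31.5
time_s: 6.28
tcp_pos: [0.5932, 0.0596, 0.1178]
tcp_rot: [179.9, 0.0, 93.7]
contact_force: [0.6, 0.4, -0.7]
grip_width: 0.0497
grip_force: 31.6
t 6.2833 [0.5932 0.0596 0.1178] [1.7994e+02 4.0000e-02 9.3720e+01] rot total [ 0.0007  0.0004 -0.0009]
shift [ 0.028 -0.028  0.933]
[(array([206., 192.]), 438.5, 245.7, 50, 31, 'long-axis deg', 15.3, 'z', np.float64(0.0354)), (array([277., 210.]), 587.4, 94.3, 51, 32, 'long-axis deg', 2.7, 'z', np.float64(0.0502)), (array([239., 252.]), 447.0, -8.5, 49, 28, 'long-axis deg', -21.4, 'z', np.float64(0.0354))]
```

```bash
python3 -m handwheel '{"dp":[[0.028,-0.028,0.25],[0,0,0.3],[0,0,0.2],[0,0,0.1],[0,0,0.08],[0,0,0]],"rot":[[0,0,-0.001],[0,0,0],[0,0,0],[0,0,0],[0,0,0],[0,0,0]],"jaw":[1,1,1,1,1,1]}'
```

```text
time_s: 6.83
tcp_pos: [0.5864, 0.0649, 0.0246]
tcp_rot: [-180.0, -0.0, 93.9]
contact_force: [0.3, 0.2, -0.5]
grip_width: 0.0493
grip_force: 32.8
```

```bash
python3 -m handwheel '{"dp":[[-0.03,0.037,0],[0,0,0],[0,0,0]],"rot":[[0,0,0],[0,0,0],[0,0,0]],"jaw":[1,1,1]}'
```

```text
time_s: 7.08
tcp_pos: [0.5913, 0.0618, 0.0259]
tcp_rot: [179.9, 0.0, 93.9]
contact_force: [0.5, 0.2, -0.0]
grip_width: 0.0496
grip_force: 32.8
```

```bash
python3 -m handwheel '{"dp":[[0,0,0.012],[0,0,0],[0,0,0],[0,0,0],[0,0,0],[0,0,0],[0,0,-0.1],[0,0,-0.2],[0,0,-0.3],[0,0,-0.3],[0,0,0],[0,0,0]],"rot":[[0,0,0],[0,0,0],[0,0,0],[0,0,0],[0,0,0],[0,0,0],[0,0,0],[0,0,0],[0,0,0],[0,0,0],[0,0,0],[0,0,0]],"jaw":[1,1,-1,-1,-1,-1,-1,-1,-1,-1,-1,-1]}'
python3 -m handwheel '{"dp":[[0.323,-0.232,0],[0.323,-0.232,0],[0.323,-0.232,0],[0.323,-0.232,0],[0.323,-0.232,0],[0.323,-0.232,0],[0,0,0],[0,0,0],[0,0,0],[0,0,0],[0,0,0]],"rot":[[0,0,0],[0,0,0],[0,0,0],[0,0,0],[0,0,0],[0,0,0],[0,0,-0.058],[0,0,-0.058],[0,0,-0.058],[0,0,0],[0,0,0]],"jaw":[-1,-1,-1,-1,-1,-1,-1,-1,-1,-1,-1]}'
python3 g.py 109.5 .4390 .2460 .008
python3 - <<'E'
from m import *
for n in('side','top'):
    im,d=r.grab_frame(n); print(*staves(n,im,d),sep='\n')
cv2.imwrite('pics/t2.png',cv2.resize(im[150:290,160:380],None,fx=3.5,fy=3.5,interpolation=2))
E
```

```text
time_s: 8.08
tcp_pos: [0.5914, 0.062, 0.1162]
tcp_rot: [179.8, -0.0, 93.9]
contact_force: [0.0, -0.3, -0.5]
grip_width: 0.0853
grip_force: 0.0
time_s: 9.0
tcp_pos: [0.4381, 0.2456, 0.1129]
tcp_rot: [-179.9, 0.0, 109.4]
contact_force: [0.4, -0.1, -0.6]
grip_width: 0.0855
grip_force: 0.0
t 9.0 [0.4381 0.2456 0.1129] [-1.7994e+02  1.0000e-02  1.0942e+02] rot total [-0.0006  0.0001 -0.0009]
shift [1.000e-03 1.000e-02 1.049e+00]
(array([206., 192.]), 439.1, 246.3, 51, 29, 'long-axis deg', 16.3, 'z', np.float64(0.0354))
(array([281., 213.]), 588.6, 76.1, 59, 50, 'long-axis deg', -85.1, 'z', np.float64(0.0504))
(array([240., 252.]), 447.3, -8.8, 48, 27, 'long-axis deg', -23.3, 'z', np.float64(0.0355))
(array([256., 203.]), 586.6, 92.5, 48, 25, 'long-axis deg', 1.1, 'z', np.float64(0.0496))
(array([268., 202.]), 589.4, 63.2, 48, 25, 'long-axis deg', 0.8, 'z', np.float64(0.0494))
(array([297., 261.]), 446.1, -6.9, 49, 24, 'long-axis deg', -23.5, 'z', np.float64(0.0346))
```

View pics/t2.png

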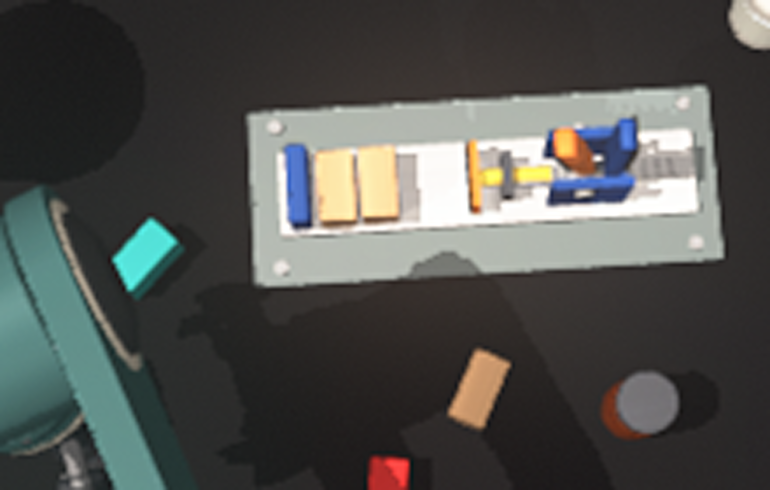

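The crop shows A at (335,187) and the new stave B at (378,183), both square behind the stop. Now for the third stave.

```bash
python3 -m handwheel '{"dp":[[0,0.01,0.3],[0,0,0.3],[0,0,0.25],[0,0,0.13],[0,0,0.06],[0,0,0],[0,0,0],[0,0,0],[0,0,0],[0,0,0],[0,0,0],[0,0,0]],"rot":[[0,0,0],[0,0,0],[0,0,0],[0,0,0],[0,0,0],[0,0,0],[0,0,0],[0,0,0],[0,0,0],[0,0,0],[0,0,0],[0,0,0]],"jaw":[-1,-1,-1,-1,-1,-1,1,1,1,1,1,1]}'
python3 -m handwheel '{"dp":[[0,0,-0.15],[0,0,-0.3],[0,0,-0.35],[0,0,-0.3],[0,0,0],[0,0,0],[0,0,0],[0,0,0],[0,0,0]],"rot":[[0,0,0],[0,0,0],[0,0,0],[0,0,0],[0,0,0.058],[0,0,0.058],[0,0,0.058],[0,0,0],[0,0,0]],"jaw":[1,1,1,1,1,1,1,1,1]}'
python3 g.py 93.8 .5914 .0333 .12 .5914 .0333 .0245
```

```text
time_s: 10.1
tcp_pos: [0.4401, 0.2464, 0.011]
tcp_rot: [179.9, -0.0, 109.6]
contact_force: [-0.5, -0.3, 6.2]
grip_width: 0.0495
grip_force: 31.4
time_s: 10.85
tcp_pos: [0.4394, 0.2461, 0.12]
tcp_rot: [180.0, -0.0, 94.1]
contact_force: [0.1, -0.3, -0.3]
grip_width: 0.0495
grip_force: 31.5
t 10.85 [0.4394 0.2461 0.12  ] [ 1.7996e+02 -2.0000e-02  9.4080e+01] rot total [ 0.0004 -0.0002  0.0031]
shift [-2.224  1.375  0.   ]
shift [ 0.    -0.     0.955]
```

```bash
python3 -m handwheel '{"dp":[[-0.278,0.172,0],[-0.278,0.172,0],[-0.278,0.172,0],[-0.278,0.172,0],[-0.278,0.172,0],[-0.278,0.172,0],[-0.278,0.172,0],[-0.278,0.172,0],[0,0,0],[0,0,0],[0,0,0],[0,0,0]],"rot":[[0,0,0.003],[0,0,0],[0,0,0],[0,0,0],[0,0,0],[0,0,0],[0,0,0],[0,0,0],[0,0,0],[0,0,0],[0,0,0],[0,0,0]],"jaw":[1,1,1,1,1,1,1,1,1,1,1,1]}'
python3 g.py 93.8 .5914 .0333 .0265
```

```text
time_s: 11.85
tcp_pos: [0.5906, 0.0337, 0.1195]
tcp_rot: [-180.0, -0.0, 93.8]
contact_force: [-0.0, 1.1, -0.3]
grip_width: 0.0494
grip_force: 31.5
t 11.85 [0.5906 0.0337 0.1195] [-1.7999e+02 -1.0000e-02  9.3760e+01] rot total [-0.0001 -0.0001 -0.0004]
shift [-0.005  0.008  0.93 ]
```

```bash
python3 -m handwheel '{"dp":[[-0.005,0.008,0.25],[0,0,0.3],[0,0,0.2],[0,0,0.1],[0,0,0.08],[0,0,0],[0,0,0]],"rot":[[0,0,0],[0,0,0],[0,0,0],[0,0,0],[0,0,0],[0,0,0],[0,0,0]],"jaw":[1,1,1,1,1,1,1]}'
```

```text
time_s: 12.43
tcp_pos: [0.5921, 0.0329, 0.0274]
tcp_rot: [179.9, 0.0, 93.7]
contact_force: [0.7, 0.1, 0.4]
grip_width: 0.0496
grip_force: 32.3
```

```bash
python3 -m handwheel '{"dp":[[0,0,0.012],[0,0,0],[0,0,0],[0,0,0],[0,0,0],[0,0,0],[0,0,-0.1],[0,0,-0.35],[0,0,-0.4],[0,0,-0.4],[0,0,-0.4],[0,0,-0.4]],"rot":[[0,0,0],[0,0,0],[0,0,0],[0,0,0],[0,0,0],[0,0,0],[0,0,0],[0,0,0],[0,0,0],[0,0,0],[0,0,0],[0,0,0]],"jaw":[1,1,-1,-1,-1,-1,-1,-1,-1,-1,-1,-1]}'
python3 -m handwheel '{"dp":[[0,0,-0.2],[0,0,0],[0,0,0],[0,0,0],[0,0,0],[0,0,0],[0,0,0],[0,0,0],[0,0,0],[0,0,0],[0,0,0],[0,0,0]],"rot":[[0,0,0.077],[0,0,0.077],[0,0,0.077],[0,0,0.077],[0,0,0.077],[0,0,0.077],[0,0,0.077],[0,0,0.077],[0,0,0.077],[0,0,0.077],[0,0,0.077],[0,0,0.077]],"jaw":[-1,-1,-1,-1,-1,-1,-1,-1,-1,-1,-1,-1]}'
python3 g.py 3.8 .6004 -.0905 .25
python3 - <<'E'
from m import *
for n in('side','top'):
    im,d=r.grab_frame(n); print(*staves(n,im,d),sep='\n')
    cv2.imwrite(f'pics/{n}3.png',im)
E
```

```text
time_s: 13.43
tcp_pos: [0.5913, 0.0325, 0.2333]
tcp_rot: [180.0, 0.0, 93.7]
contact_force: [0.2, 0.9, -0.5]
grip_width: 0.0857
grip_force: 0.0
time_s: 14.43
tcp_pos: [0.5916, 0.0325, 0.2512]
tcp_rot: [180.0, -0.0, 10.1]
contact_force: [-0.7, 0.8, -1.0]
grip_width: 0.0852
grip_force: 0.0
t 14.4333 [0.5916 0.0325 0.2512] [ 1.7999e+02 -2.0000e-02  1.0150e+01] rot total [ 0.     -0.0003  0.0705]
shift [0.006 1.233 0.012]
(array([283., 216.]), 589.6, 64.1, 91, 52, 'long-axis deg', -85.0, 'z', np.float64(0.0503))
(array([240., 252.]), 447.0, -8.5, 50, 27, 'long-axis deg', -25.3, 'z', np.float64(0.0355))
(array([282., 202.]), 590.5, 32.3, 50, 25, 'long-axis deg', 2.8, 'z', np.float64(0.0495))
(array([256., 203.]), 586.7, 92.5, 49, 25, 'long-axis deg', 0.9, 'z', np.float64(0.0498))
(array([268., 202.]), 589.3, 63.2, 49, 25, 'long-axis deg', 0.8, 'z', np.float64(0.0496))
```

```bash
python3 -m handwheel '{"dp":[[0,0,0],[0,0.247,0],[0,0.247,0],[0,0.247,0],[0,0.247,0],[0,0.247,0],[0,0,0],[0,0,0],[0,0,0]],"rot":[[0,0,0.07],[0,0,0],[0,0,0],[0,0,0],[0,0,0],[0,0,0],[0,0,0],[0,0,0],[0,0,0]],"jaw":[-1,-1,-1,-1,-1,-1,-1,-1,-1]}'
python3 g.py 3.8 .6004 -.0903 .102
python3 - <<'E'
from m import *
ims=[]
for n in('side','top'):
    im,d=r.grab_frame(n); ims.append(im[140:300,190:390] if n=='top' else im[160:320,220:420]); np.save(f'{n}4.npy',d); cv2.imwrite(f'pics/{n}4.png',im)
cv2.imwrite('pics/b4.png',cv2.resize(np.hstack(ims),None,fx=2,fy=2,interpolation=2))
E
```

```text
time_s: 15.28
tcp_pos: [0.6008, -0.0904, 0.2506]
tcp_rot: [-180.0, -0.0, 4.3]
contact_force: [-0.7, 0.2, -0.0]
grip_width: 0.0853
grip_force: 0.0
t 15.2833 [ 0.6008 -0.0904  0.2506] [-1.7999e+02 -1.0000e-02  4.3400e+00] rot total [-0.0001 -0.0001  0.006 ]
shift [-3.000e-03 -1.000e-03  1.486e+00]
```

View pics/b4.png

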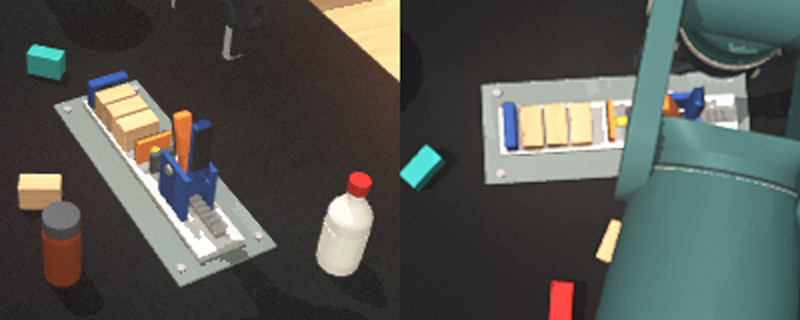

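Three staves stand behind the stop (right half, 530–585, row 125), and the jaw plate at (612,120) is visible past the arm. Descending over the trigger.

```bash
python3 -m handwheel '{"dp":[[-0.003,0,0.25],[0,0,0.25],[0,0,0.25],[0,0,0.25],[0,0,0.25],[0,0,0.15],[0,0,0.08],[0,0,0],[0,0,0]],"rot":[[0,0,0.006],[0,0,0],[0,0,0],[0,0,0],[0,0,0],[0,0,0],[0,0,0],[0,0,0],[0,0,0]],"jaw":[-1,-1,-1,-1,-1,-1,-1,-1,-1]}'
cat > j.py <<'E'
from m import *
# along-clamp profile (clamp y, mm) from top camera: staves, plate
def look(save=None):
    for n in('top','side'):
        im,d=r.grab_frame(n); 
        if save: cv2.imwrite(f'pics/{n}{save}.png',im)
        P=cloud(n,d)-np.array([.5946,-.0027,0]); c,s=np.cos(np.radians(3.8)),np.sin(np.radians(3.8))
        X=P[...,0]*c+P[...,1]*s; Y=-P[...,0]*s+P[...,1]*c; Z=P[...,2]
        hsv=cv2.cvtColor(im,cv2.COLOR_BGR2HSV); H,S,V=cv2.split(hsv)
        w=(abs(X)<.03)&(d>0)&(Y>-.03)&(Y<.13)
        org=w&(H>5)&(H<19)&(S>150)&(Z>.038)&(Z<.056)
        pale=w&(H>8)&(H<28)&(S>50)&(S<150)&(V>110)&(Z>.045)&(Z<.056)
        yel=w&(H>=20)&(H<35)&(S>150)&(Z<.05)&(Z>.02)
        f=lambda m:np.round(np.percentile(Y[m]*1000,[3,50,97]),1) if m.sum()>5 else None
        steel=w&(S<90)&(V<140)&(Z>.026)&(Z<.06)
        print(n,'plate',f(org),'pale',f(pale),'yellow',f(yel),'steel',f(steel))
E
python3 -c "
from j import *
look('5')"
```

```text
time_s: 16.13
tcp_pos: [0.6009, -0.0905, 0.1033]
tcp_rot: [180.0, -0.0, 3.7]
contact_force: [0.3, -0.1, 0.5]
grip_width: 0.085
grip_force: 0.0
top plate [-1.2  1.2  2.9] pale [ 23.8  65.3 105.9] yellow [-18.6  -7.9  -0.4] steel [-23.3 114.6 126.2]
side plate [-5.8 -3.8  2.4] pale [ 22.4  60.5 105.4] yellow [-9.7 -8.8 -6.3] steel [-29.7 -24.  116.9]
```

```bash
python3 -m handwheel '{"dp":[[0,0,0],[0,0,0],[0,0,0],[0,0,0],[0,0,0],[0,0,0],[0,0,0],[0,0,0],[0,0,0],[0,0,0]],"rot":[[0,0,0],[0,0,0],[0,0,0],[0,0,0],[0,0,0],[0,0,0],[0,0,0],[0,0,0],[0,0,0],[0,0,0]],"jaw":[1,1,1,1,1,1,1,1,1,1]}' 30
python3 -c "
from j import *
look('6')"
```

```text
time_s: 17.07
tcp_pos: [0.6009, -0.0897, 0.1034]
tcp_rot: [-179.9, -0.1, 3.7]
contact_force: [-1.5, 9.1, 9.1]
grip_width: 0.0303
grip_force: 30.3
top plate [3.8 5.6 6.7] pale [ 22.6  65.2 106. ] yellow [-13.5  -0.3   3.8] steel [-23.3 -17.2 121.9]
side plate [-1.6  0.5  6.8] pale [ 21.5  60.9 104.6] yellow [-7.2 -3.7 -1.3] steel [-26.  -21.5 117.4]
```

```bash
for i in 1; do python3 -m handwheel '{"dp":[[0,0,0],[0,0,0],[0,0,0],[0,0,0],[0,0,0],[0,0,0],[0,0,0],[0,0,0],[0,0,0],[0,0,0],[0,0,0],[0,0,0]],"rot":[[0,0,0],[0,0,0],[0,0,0],[0,0,0],[0,0,0],[0,0,0],[0,0,0],[0,0,0],[0,0,0],[0,0,0],[0,0,0],[0,0,0]],"jaw":[-1,-1,-1,-1,-1,-1,1,1,1,1,1,1]}' 30; done
python3 -c "
from j import *
look('7')"
```

```text
time_s: 18.17
tcp_pos: [0.601, -0.0896, 0.1035]
tcp_rot: [-179.9, -0.1, 3.7]
contact_force: [-0.5, 8.8, 10.0]
grip_width: 0.0306
grip_force: 30.9
top plate [13.5 15.2 16.3] pale [ 11.1  65.3 106.1] yellow [-18.1   5.6  13.3] steel [-17.7  -9.  119.3]
side plate [ 7.8  9.9 15.9] pale [ 21.8  61.4 105.2] yellow [-20.5   5.2   8.4] steel [-23.  -13.1 116.9]
```

```bash
python3 -m handwheel '{"dp":[[0,0,0],[0,0,0],[0,0,0],[0,0,0],[0,0,0],[0,0,0],[0,0,0],[0,0,0],[0,0,0],[0,0,0],[0,0,0],[0,0,0]],"rot":[[0,0,0],[0,0,0],[0,0,0],[0,0,0],[0,0,0],[0,0,0],[0,0,0],[0,0,0],[0,0,0],[0,0,0],[0,0,0],[0,0,0]],"jaw":[-1,-1,-1,-1,-1,-1,1,1,1,1,1,1]}' 30
python3 -c "
from j import *
look('8')"
python3 -m handwheel '{"dp":[[0,0,0],[0,0,0],[0,0,0],[0,0,0],[0,0,0],[0,0,0],[0,0,0],[0,0,0],[0,0,0],[0,0,0],[0,0,0],[0,0,0]],"rot":[[0,0,0],[0,0,0],[0,0,0],[0,0,0],[0,0,0],[0,0,0],[0,0,0],[0,0,0],[0,0,0],[0,0,0],[0,0,0],[0,0,0]],"jaw":[-1,-1,-1,-1,-1,-1,1,1,1,1,1,1]}' 30
python3 - <<'E'
from j import *
look('9')
a=cv2.imread('pics/top9.png')[170:235,225:345]; b=cv2.imread('pics/side9.png')[180:300,240:360]
a=cv2.resize(a,(600,325),interpolation=2); b=cv2.resize(b,(325,325),interpolation=2)
cv2.imwrite('pics/c9.png',cv2.resize(np.hstack([a,b]),(798,280)))
E
```

```text
time_s: 19.27
tcp_pos: [0.601, -0.0896, 0.1035]
tcp_rot: [-179.9, -0.1, 3.7]
contact_force: [-1.3, 9.0, 9.6]
grip_width: 0.0305
grip_force: 30.9
top plate [22.4 24.4 25.9] pale [ 22.2  64.9 105.9] yellow [-18.1  14.3  22.8] steel [-10.9   0.6 120.6]
side plate [16.6 19.5 24.7] pale [ 27.2  64.8 105. ] yellow [-21.3  -6.1  17.5] steel [-21.8  -3.6 117.1]
time_s: 20.37
tcp_pos: [0.6011, -0.0897, 0.1035]
tcp_rot: [-179.9, -0.1, 3.7]
contact_force: [-1.2, 8.3, 9.2]
grip_width: 0.0307
grip_force: 31.0
top plate [30.7 33.7 35.3] pale [ 35.6  74.2 111.5] yellow [-17.8  21.6  32.1] steel [-11.8   9.5 122.6]
side plate [26.3 28.8 34.7] pale [ 37.3  72.9 110.5] yellow [-13.8  13.1  27.5] steel [-23.    5.4 116.3]
```

View pics/c9.png

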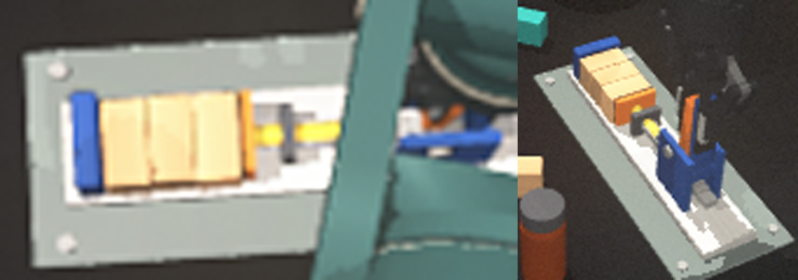

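Gaps are closed between the staves, with about 1–2 mm left at the stop (dark line near (100,140)). One full 9.5 mm pump should give about 8 mm of plunger, so I'll make that one the held pump.

```bash
python3 -m handwheel '{"dp":[[0,0,0],[0,0,0],[0,0,0],[0,0,0],[0,0,0],[0,0,0],[0,0,0],[0,0,0],[0,0,0],[0,0,0],[0,0,0],[0,0,0]],"rot":[[0,0,0],[0,0,0],[0,0,0],[0,0,0],[0,0,0],[0,0,0],[0,0,0],[0,0,0],[0,0,0],[0,0,0],[0,0,0],[0,0,0]],"jaw":[-1,-1,-1,-1,-1,-1,1,1,1,1,1,1]}' 35
python3 - <<'E'
from j import *
look('10')
look('10')
A=[]
for k in('9','10'):
    a=cv2.imread(f'pics/top{k}.png')[175:225,230:330]; b=cv2.imread(f'pics/side{k}.png')[190:265,260:335]
    A.append(np.hstack([cv2.resize(a,(500,250),interpolation=2),cv2.resize(b,(250,250),interpolation=2)]))
cv2.imwrite('pics/c10.png',np.vstack(A))
E
```

```text
time_s: 21.47
tcp_pos: [0.6011, -0.0897, 0.1037]
tcp_rot: [-179.9, -0.1, 3.7]
contact_force: [-1.6, 6.4, 10.8]
grip_width: 0.0301
grip_force: 36.7
top plate [32.  35.3 36.5] pale [ 37.2  75.4 113.7] yellow [-20.3  11.9  33. ] steel [-12.1  18.5 123.6]
side plate [28.  30.5 37.3] pale [ 37.9  74.2 112.5] yellow None steel [-23.3  14.2 116.1]
top plate [32.  35.2 36.5] pale [ 37.1  75.8 113.7] yellow [-20.2  11.8  33.5] steel [-12.   18.4 123.5]
side plate [27.8 30.  36.7] pale [ 38.1  74.1 112.1] yellow None steel [-24.1  14.3 115.2]
```

View pics/c10.png

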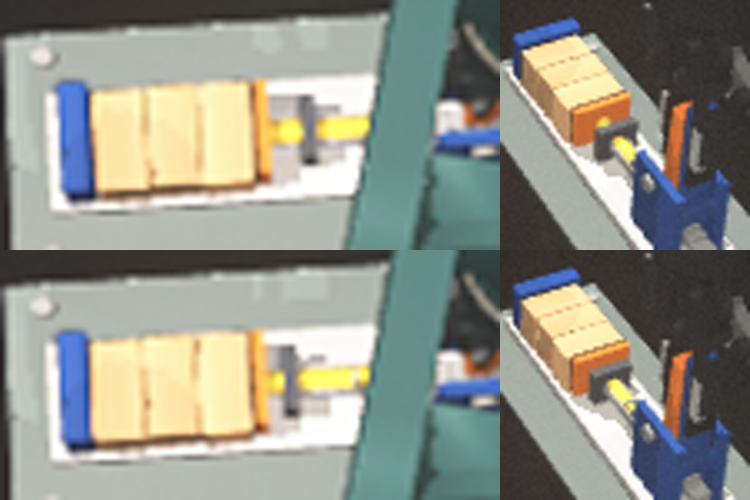

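The plate moved only 1.6 mm while the head moved about 9 mm. The visible yellow between plate and head has roughly halved, so the plunger is in about 8 mm, the staves are tight on the stop, and the trigger is held squeezed. Handing in.

```bash
python3 -c "
from rig import r
print(r.hand_in())"
```

```text
the job is handed in; nothing more can be done
None
```

I handed in the job at about 21.7 s on the robot's clock: three staves pressed against the stop, the plunger in about 8 of its 16 mm, the trigger held squeezed, and the fourth stave left on the counter; `r.hand_in()` gave no verdict.

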